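# Fit the front board of the dice tray, then crank the drum to throw the die

### The job

Take the dice tray's front board, the one with the grip tab, out of the board rack and stand it upright in the pair of grooves at the open end of the tray, fully down on the tray floor, so that the die cannot roll off the shelf. Then turn the drum by its crank until the die drops out into the tray, and let go. Do not touch the die itself, leave the slate in its rack and do not knock the other things about.

Things in the scene. Friction and masses are not known exactly. Their poses are not given: they have to be found in the camera images.
- roller: dice roller fixed to the shelf: base 180 (x) by 318 mm (y), 10 mm thick, bearing a tray (inner width 140 mm, side walls 10 mm thick, tops 55 mm above the shelf) and a drum over the tray's -y end. Origin on the shelf, z up. Open tray end with grooves at y = +90 mm; drum axis along x at y = -100 mm; back board 120 mm tall at y = -195 mm, from which a ramp slopes down under the drum.
- groove (a point): middle of the open tray end, on the tray floor (10 mm above the shelf), between two upright grooves that face one another along x, 140 mm apart at their backs. Axes as the roller's. Each groove is a 16 mm gap (in y) between cleats 12 mm deep in x and 44 mm tall, bevelled above to a mouth about 34 mm wide, 65 mm above the shelf. The board stands in both, along x, on the tray floor.
- tray_middle (a point): a point on the tray floor, 10 mm above the shelf, 90 mm from the groove towards the drum; axes as the roller's
- front_board: the tray's front board, wood 12 mm thick: a panel 134 mm long and 60 mm high with a grip tab 50 mm long rising from its middle to 90 mm above the underside. Origin: centre of the underside; x along it, y through its thickness, z up; either way round fits, with 3 mm play at each end and 2 mm at each face. About 90 g. Starts standing in one of the two rack slots.
- rack: fixed wooden rack, base 150 by 150 mm and 12 mm thick, origin at the centre of its underside; two slots along its x, at y = -38 and +38 mm, each 16 mm wide between cheeks 120 mm long whose tops are 48 mm above the shelf. One slot holds the front board, the other the slate.
- slate: score slate in a wooden frame, 112 mm long, 12 mm thick, 108 mm tall, standing in the other slot of the rack; origin at the centre of its underside. Stays where it is.
- drum (a joint): drum angle in rad: 0 mouth straight up, growing as the mouth turns towards the groove end (roller +y), pi mouth straight down. Starts within 0.35 of 0; no stop within 6 rad either way; stays where it is left (2 to 3 N at the crank turn it). Wooden drum 148 mm across, 120 mm long, open over a quarter of its round; its uprights are 202 mm tall.
- drum_axis (a point): the middle of the drum, on its axis, 175 mm above the shelf; axes as the roller's. The crank is on the drum's -x end.
- crank_grip (a point): middle of the crank's grip, a wooden sleeve 18 mm thick, 84 mm long along x, revolving freely on its pin; 156 mm from the drum's middle towards -x, 54 mm clear of the crank arm. At drum angle q it lies at y = -60 cos q, z = +60 sin q mm from the axis (roller axes): at 0 level, away from the groove; at pi/2 straight above; at pi level, on the groove side.
- die: bone-coloured die, 40 mm cube, origin at its centre, loose inside the drum at the start; about 70 g
- cart: tin figurine of a cart, about 110 by 55 mm with its shafts and 44 mm tall, loose on the shelf, origin on the shelf under the middle of its bed
- jar: earthenware jar, 104 mm across, 134 mm tall, loose on the shelf, origin at the centre of its underside
- token: polished horn token, a disc 66 mm across and 8 mm thick, lying on the shelf, origin at the centre of its underside
- cup: dark wooden dice cup, 76 mm across, 95 mm tall, loose, origin at the centre of its underside
- pawn: wooden pawn, 52 mm across, 92 mm tall, loose, origin at the centre of its underside
- candlestick: brass candlestick, 90 mm across the foot, 92 mm tall, loose, origin at the centre of its underside

How it is judged (in metres and radians):
On the way, in this order (a step that is already met when the one before it is completed fails the run):
1. the front board stands in the grooves, fully down on the tray floor (horizontal distance between front_board and groove below 0.008 m and z of front_board in the frame of groove below 0.004 m and angle between front_board's own z axis and vertical below 0.15 rad and angle between the x axis of front_board and the x axis of roller, either way round below 0.08 rad), for 0.2 s.
2. the die has dropped out of the drum into the tray (z of die in the frame of roller below 0.075 m and x of die in the frame of roller between -0.07 and 0.07 m and y of die in the frame of roller between -0.19 and 0.085 m), for 0.2 s.
At the end, for the whole second after the job is handed in: The front board is in the grooves: underside within 4 mm of the tray floor, 8 mm (level) of the groove site, upright to 0.15 rad, along the roller's x to 0.08 rad. The die lies at rest in the tray, between board, side walls and back board, its centre under 75 mm above the shelf (all of step 1 and all of step 2 and linear speed of each of die, front_board below 0.03 m/s); the robot touches nothing.
It fails at once if the robot touches the die (contact force between die and the fingers above 0.3 N or contact force between die and the arm above 0.3 N).
It fails at once if the slate is moved more than 30 mm (distance of slate from where it was at the start of the episode above 0.03 m).
It fails at once if another thing on the shelf is shifted by more than 40 mm or knocked over (distance of any of cart, jar, token, cup, pawn, candlestick from where it was at the start of the episode above 0.04 m or angle between any of cart, jar, cup, pawn, candlestick's own z axis and vertical above 0.6 rad).
It also fails if it takes over 67 s, if anything falls off the work surface, if the arm or the gripper's body presses on something with over 40 N, if the wrist force passes 120 N, or if a joint passes its speed limit or range.

### The arm

A 6-joint arm with a two-finger parallel gripper is mounted at the origin on the work surface. World frame = base frame: x ahead of the robot, y to its left, z up, the work surface at z = 0. Lengths are in mm, angles in rad, forces in N, time in s.
With the tool pointing down it reaches from about 250 to 775 mm from the base axis. Payload 4 kg.
Tool frame: the origin (TCP) lies midway between the tips of the shut fingers; the grasp point (between the pads) lies 19 mm behind it (manip.grip_depth is the distance from the TCP to the grasp point, in mm); z points along the fingers, y is the line along which they close (so a half turn about z gives the same grasp; the last joint's range is limited). The gripper opens to 85 mm and grips with 20 to 120 N. Pads are 22 mm wide; open, the fingers measure 114 mm over their backs; the gripper's body (76 mm by 85 mm) begins 54 mm behind the grasp point. The pads swing forward as they close: fully open they stand 13 mm farther back than shut.
Start: joints at [-1.437, 0.087, 1.371, -0, 1.684, -0.103], TCP at [129.022, -534.669, 231.341] pointing down, gripper open.
Joint ranges: [-3.1, 3.1], [-0.76, 2.03], [0.27, 2.55], [-1.08, 4.22], [0.17, 2.65], [-2.57, 2.57]. Speed limits (rad/s): [2.79, 2.79, 3.14, 3.14, 3.14, 3.14].

### API

Orientations are given as a unit quaternion [w, x, y, z].
In Python, from rig import manip gives the robot as it stands. The module is installed in compiled form; this text tells all that it offers.
- The arm moves only by the tool move_arm, never from a script. Its argument "increments" is text: rows parted by semicolons, each of 7 numbers parted by spaces: the turn, a rotation vector about the tool's x, y, z in degrees, then the shift along the tool's x, y, z in cm, then the opening, from 0 (shut) to 1 (fully open). A call has 1 to 20 rows; each row shifts and turns the commanded pose from where the row before left it, along the tool's axes as they then stand; what a row does not reach is not made up. A row lasts 1/10 s, in which the tool goes at most 50 mm and 8.59 degrees, less where a joint would pass 70% of its speed; a pose out of reach is approached as far as the arm can. A call is refused whole if a number of a shift passes 5 or a number of a turn 8.59, either way. A call with a gripper value outside its range is refused whole. The fingers move at their own pace and stop on an object; the grip force is fixed at half the most. Time passes only in rows, so rows that do not move let the fingers close. It gives the time, the measured TCP pose, the force, the opening and the grip force at its end, in the units of the state.
- manip.state(): the state, without advancing time (a new reading comes with each control period).
- manip.get_image(name): name is "scene" or "top"; returns the picture (400x640x3 uint8, red, green, blue); there is no depth.
- manip.calibration(name): a dict with "fx", "fy", "cx", "cy" (pixels), "rvec" (rotation vector, rad) and "tvec" (3), from world to camera coordinates, as OpenCV has them. Camera axes: x right, y down, z forward; pixel columns grow to the right and rows downward; lengths in mm; the calibration is good to about 2 mm. A picture is of the moment at which its call begins. calibration takes no time and is no camera call.
- manip.close_job(): hands the job in; it is judged then, once.
The state is a dict: "clock": time; "q": joint angles; "qd": joint speeds; "tau": joint torques, N m; "ee_pos": TCP position; "orientation": TCP orientation; "force": force on the tool from outside, world axes, zero at the start; "torque": the same for the moment, N m; "width": finger opening in mm; "gripper_force": force on a finger pad.
Only numpy, scipy, OpenCV 4.12 (cv2) and the standard library are available. Lean on these libraries where they do the work, as an engineer would, in place of code of your own. Each camera call takes 0.05 s, during which the arm holds its last target. There are 200 camera calls.

## Working session

There is one attempt and no reset: what is moved stays moved. The work goes in short steps, Python scripts to look and compute and a tool call to move; the robot and the scene stay as the last step left them, time stands still between calls to the robot, and variables do not carry over. Pictures are saved under pics/ and viewed, at most 10 in all, crops included, and the job is handed in when it is done.

Besides the shell and the picture viewer there is one more tool, called as name(argument=value, ...), one argument or row to a line, values as JSON. move_arm: Moves the arm, as the interface text tells. Its arguments: {"type":"object","properties":{"increments":{"type":"string"}},"required":["increments"]}

```bash
mkdir -p pics; cat > h.py <<'E'
import numpy as np, cv2
from rig import manip
from scipy.spatial.transform import Rotation as R
def cam(n):
    c=manip.calibration(n); K=np.array([[c['fx'],0,c['cx']],[0,c['fy'],c['cy']],[0,0,1.]])
    M=cv2.Rodrigues(np.array(c['rvec'],float))[0]; return K,M,np.array(c['tvec'],float)
def ray(n,u,v,z):
    K,M,t=cam(n); d=M.T@np.linalg.solve(K,[u,v,1]); o=-M.T@t
    return o+d*(z-o[2])/d[2]
def proj(n,p):
    K,M,t=cam(n); q=K@(M@np.array(p,float)+t); return q[:2]/q[2]
def snap(n,f): 
    im=manip.get_image(n); cv2.imwrite('pics/'+f,im[:,:,::-1]); return im
E
python3 - <<'E'
from h import *
for n in('scene','top'):
    snap(n,n+'0.png');K,M,t=cam(n);print(n,K[0,0],-M.T@t,M[2])
print(manip.state())
E
```

```text
scene 454.8700572475837 [1668.83498184   33.78496869  983.71654655] [-0.78817233 -0.06123426 -0.61240081]
top 382.09915048673486 [ 530.38288848  -30.12768219 1226.05830434] [ 0.04093346 -0.02893258 -0.99874289]
{'clock': 0.1, 'q': array([-1.43707917e+00,  8.78807935e-02,  1.37214773e+00, -2.73336763e-05,
        1.68360221e+00, -1.03119519e-01]), 'qd': array([ 0.00067755, -0.00180102, -0.00300019,  0.00187311, -0.00030425,
        0.00064147]), 'tau': array([ 1.09049673e-03, -3.53014755e+01, -3.14219391e+01, -2.14222891e-04,
        7.91259954e-03,  1.39201785e-05]), 'ee_pos': array([ 128.9600769 , -534.19003329,  230.23371264]), 'orientation': array([-1.01871321e-03,  9.92996403e-01,  1.18140193e-01, -2.91694469e-05]), 'force': array([-1.37141743,  0.79470707,  0.48976022]), 'torque': array([ 0.03400246,  0.04475164, -0.00483853]), 'gripper_force': 0.0, 'width': 85.63444139638378}
```

View pics/scene0.png

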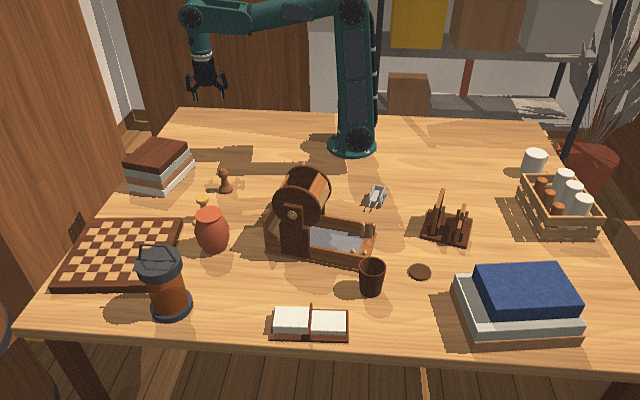

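View pics/top0.png

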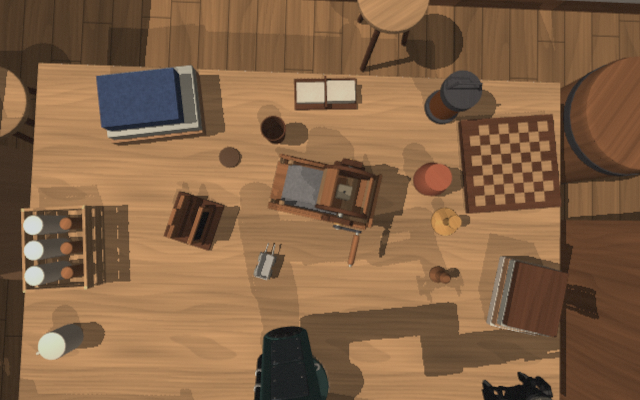

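The scene view shows the roller at (315,220) and the rack at (447,222). In the top view the roller is at (325,190), with its crank grip at (354,247), and the rack is at (195,220). The next step is to zoom in on both.

```bash
python3 - <<'E'
import cv2,numpy as np
t=cv2.imread('pics/top0.png')[140:275,155:405]; s=cv2.imread('pics/scene0.png')[150:280,240:490]
a=cv2.resize(t,None,fx=3.2,fy=3.2,interpolation=cv2.INTER_CUBIC)
b=cv2.resize(s,None,fx=3.2,fy=3.2,interpolation=cv2.INTER_CUBIC)
cv2.imwrite('pics/a.png',np.clip(a*1.3,0,255).astype('uint8'));cv2.imwrite('pics/b.png',np.clip(b*1.3,0,255).astype('uint8'))
E
```

```text
(no output)
```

View pics/a.png

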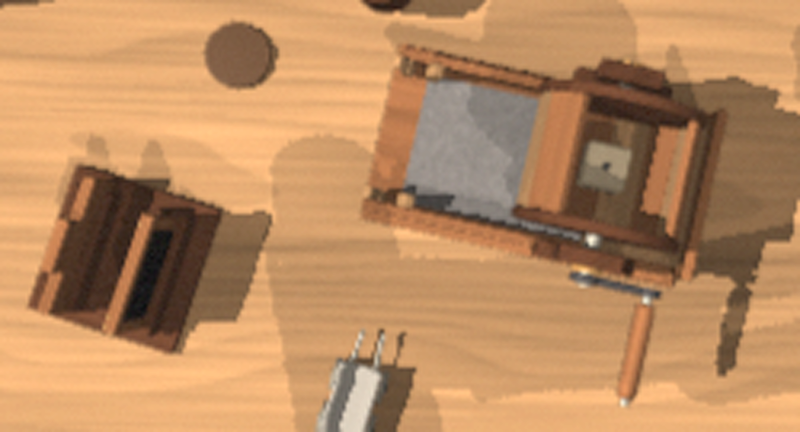

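View pics/b.png

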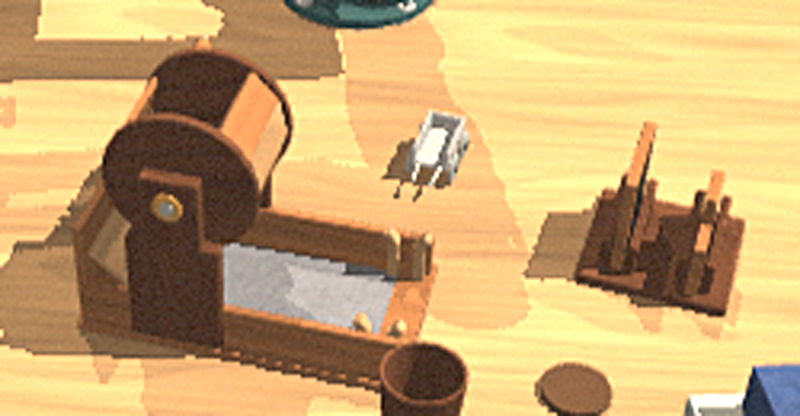

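Crop a shows cleats at the groove end, near (420,67) and (393,200), and the crank grip running from (645,308) to (625,402). The rack has one board on its left and the darker slate on its right. I need a closer zoom of the rack to tell the front board's tab apart.

```bash
python3 - <<'E'
import cv2,numpy as np
t=cv2.imread('pics/top0.png')[185:255,160:230]; s=cv2.imread('pics/scene0.png')[185:255,415:485]; g=cv2.imread('pics/top0.png')[145:215,265:335]; gs=cv2.imread('pics/scene0.png')[205:275,325:395]
f=lambda x:np.clip(cv2.resize(x,(400,300) if 0 else (300,300),interpolation=cv2.INTER_CUBIC)*1.8,0,255).astype('uint8')
cv2.imwrite('pics/c.png',np.vstack([np.hstack([f(t),f(s)]),np.hstack([f(g),f(gs)])]))
from h import *
P=lambda x,y:((x+.5)/3.2-.5+155,(y+.5)/3.2-.5+140)
a=ray('top',*P(420,67),65);b=ray('top',*P(393,200),65)
print(a,b,(a+b)/2,np.linalg.norm(a-b)); d=a-b;print('yaw of x',np.degrees(np.arctan2(d[1],d[0])))
for z in(165,175,185):
  a=ray('top',*P(645,308),z);b=ray('top',*P(625,402),z);d=a-b;print(a,b,np.linalg.norm(d),np.degrees(np.arctan2(d[1],d[0])))
E
```

```text
[698.46574629  45.82367356  65.        ] [571.05743733  67.34805329  65.        ] [634.76159181  56.58586342  65.        ] 129.21368392987344
yaw of x -9.589016119621515
[ 480.09143944 -162.11583811  165.        ] [ 398.57526557 -146.71716699  165.        ] 82.95785481157313 -10.69730585584989
[ 480.56541386 -160.87190876  175.        ] [ 399.81749347 -145.61836324  175.        ] 82.17601412975576 -10.697305855849889
[ 481.03938827 -159.62797942  185.        ] [ 401.05972137 -144.51955949  185.        ] 81.3941734479384 -10.697305855849885
```

View pics/c.png

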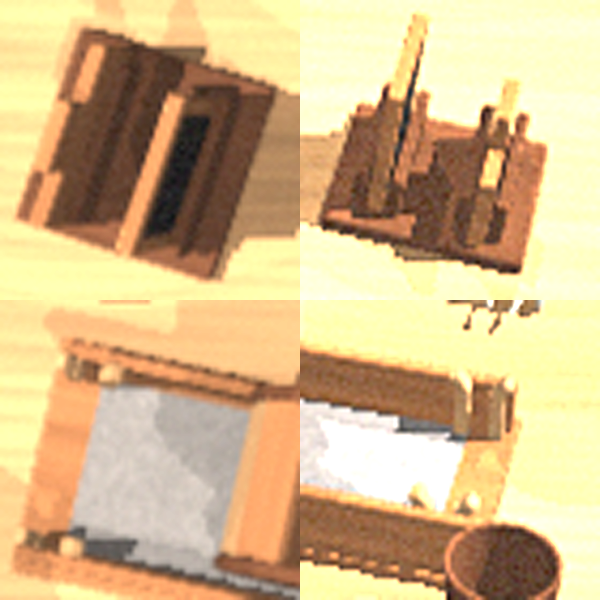

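The front board is in the left (+y) slot. Its tab top runs from (63,110) to (42,170) in the zoomed panel, and its shoulders reach (97,45) and (35,222). Now I'll measure the board, and check the groove against the second view.

```bash
cat > m.py <<'E'
from h import *
s=70/300
T=lambda x,y,z:ray('top',160-.5+(x+.5)*s,185-.5+(y+.5)*s,z)
S=lambda x,y,z:ray('scene',415-.5+(x+.5)*s,185-.5+(y+.5)*s,z)
G=lambda x,y,z:ray('scene',325-.5+(x+.5)*s,205-.5+(y+.5)*s,z)
def pr(n,a,b):
    d=a-b; print(n,((a+b)/2).round(1),np.linalg.norm(d).round(1),np.degrees(np.arctan2(d[1],d[0])).round(1))
pr('tab',T(65,105,102),T(40,172,102))
pr('shoulder',T(94,48,72),T(36,222,72))
pr('slate',T(182,95,120),T(122,252,120))
print('tab scene',S(510,85,102)if 0 else S(210,85,102))
pr('groove scene',G(145,195,65),G(185,82,65))
r=lambda u,v,z:ray('top',u,v,z).round(1)
print('cart',r(266,265,30),'cup',r(273,128,95),'token',r(230,157,8),'jar',r(433,178,134),'candle',r(446,220,92))
E
python3 m.py
```

```text
tab [518.  368.8 102. ] 48.2 -17.9
shoulder [520.4 370.9  72. ] 127.0 -15.9
slate [496.8 295.6 120. ] 111.5 -18.5
tab scene [506.44050232 371.48657656 102.        ]
groove scene [642.7  59.9  65. ] 123.5 -12.0
cart [376.4  99.4  30. ] cup [790.3  85.2  95. ] token [712.5 227.4   8. ] jar [ 651.6 -384.8  134. ] candle [ 531.2 -439.8   92. ]
```

move_arm(
  increments="0 0 0 0 0 -4 1;0 0 0 0 0 -4 1;0 0 0 2.95 -3.95 0 1;0 0 0 2.95 -3.95 0 1;0 0 0 2.95 -3.95 0 1;0 0 0 2.95 -3.95 0 1;0 0 0 2.95 -3.95 0 1;0 0 0 2.95 -3.95 0 1;0 0 0 2.95 -3.95 0 1;0 0 0 2.95 -3.95 0 1;0 0 0 2.95 -3.95 0 1;0 0 0 2.95 -3.95 0 1;0 0 0 2.95 -3.95 0 1;0 0 0 2.95 -3.95 0 1;0 0 0 2.95 -3.95 0 1;0 0 0 2.95 -3.95 0 1;0 0 0 2.95 -3.95 0 1;0 0 0 2.95 -3.95 0 1;0 0 0 2.95 -3.95 0 1;0 0 0 2.95 -3.95 0 1",
)

```text
clock: 2.1
ee_pos: [478.6, 283.2, 310.6]
orientation: [0.0, 0.993, 0.118, -0.0]
force: [0.9, -1.0, 0.3]
width: 85.1
gripper_force: 0.0
```

move_arm(
  increments="0 0 -8.3 0 0 0 1;0 0 -8.3 0 0 0 1;0 0 -8.3 0 0 0 1;0 0 -8.3 0 0 0 1;0 0 -8.3 0 0 0 1;0 0 -8.3 0 0 0 1;0 0 -8.3 0 0 0 1;0 0 -8.3 0 0 0 1;0 0 -8.3 0 0 0 0.6;0 0 -8.3 0 0 0 0.6;0 0 -8.3 0 0 0 0.6;0 0 -8.3 0 0 0 0.6;0 0 -8.3 0 0 0 0.6;0 0 -8.3 0 0 0 0.6;0 0 -8.3 0 0 0 0.6;0 0 -8.3 0 0 0 0.6;0 0 -8.3 0 0 0 0.6;0 0 -8 0 0 0 0.6",
)

```text
clock: 3.9
ee_pos: [478.2, 281.0, 310.5]
orientation: [-0.001, 0.148, 0.989, -0.0]
force: [-0.7, 0.7, -0.3]
width: 51.3
gripper_force: 0.0
```

```bash
cat >> h.py <<'E'
def go(x,y,z,yaw=None):
    "delta to target in tool axes (cm) and turn about tool z (deg)"
    s=manip.state(); q=s['orientation']; r=R.from_quat([q[1],q[2],q[3],q[0]])
    m=r.as_matrix(); print('t',s['clock'],'pos',s['ee_pos'].round(1),'yaw',np.degrees(np.arctan2(m[1,0],m[0,0])).round(2),'tilt',m[:,2].round(3),'w',round(s['width'],1),'F',s['force'].round(1))
    print('shift cm',(m.T@(np.array([x,y,z])-s['ee_pos'])/10).round(2))
    if yaw is not None:
        a=np.radians(yaw); t=np.column_stack([[np.cos(a),np.sin(a),0],[np.sin(a),-np.cos(a),0],[0,0,-1]])
        print('turn deg',np.degrees(R.from_matrix(m.T@t).as_rotvec()).round(2))
E
python3 -c "
from h import *
go(519,370,68,162.5)"
```

```text
t 3.9 pos [478.2 281.  310.5] yaw 163.0 tilt [-0.001 -0.001 -1.   ] w 51.3 F [-0.7  0.7 -0.3]
shift cm [-1.32  9.73 24.24]
turn deg [-0.06 -0.06  0.5 ]
```

move_arm(
  increments="0 0 0.5 -0.45 3.24 0 0.6;0 0 0 -0.44 3.24 0 0.6;0 0 0 -0.43 3.25 4 0.6;0 0 0 0 0 4 0.6;0 0 0 0 0 4 0.6;0 0 0 0 0 4 0.6;0 0 0 0 0 2 0.6;0 0 0 0 0 0 0.6;0 0 0 0 0 0 0.6",
)

```text
clock: 4.8
ee_pos: [520.0, 368.8, 132.5]
orientation: [-0.0, 0.155, 0.988, -0.0]
force: [-0.6, -0.8, 0.2]
width: 51.2
gripper_force: 0.0
```

```bash
python3 - <<'E'
from h import *
go(519,370,68,162.5)
t=snap('top','t1.png')[180:260,140:240];s=snap('scene','s1.png')[150:250,400:500]
f=lambda x:np.clip(cv2.resize(x,(400,int(400*x.shape[0]/x.shape[1])),interpolation=cv2.INTER_CUBIC)[:,:,::-1]*1.6,0,255).astype('uint8')
a,b=f(t),f(s); o=np.zeros((400,800,3),'uint8');o[:a.shape[0],:400]=a;o[:,400:]=b
cv2.imwrite('pics/d.png',o)
E
```

```text
t 4.8 pos [520.  368.8 132.5] yaw 162.17 tilt [-0.001 -0.    -1.   ] w 51.2 F [-0.6 -0.8  0.2]
shift cm [0.13 0.09 6.45]
turn deg [-0.03 -0.03 -0.33]
```

View pics/d.png

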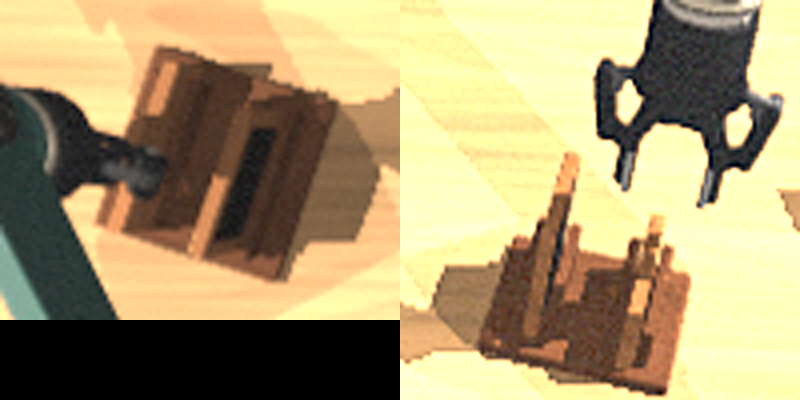

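Seen from the scene camera, the fingertips at (625,190) and (707,205) straddle the tab at (655,220). I'll lower and close.

move_arm(
  increments="0 0 0 0.1 0.1 2 0.6;0 0 0 0 0 2 0.6;0 0 0 0 0 1.5 0.6;0 0 0 0 0 1 0.6;0 0 0 0 0 0 0.6;0 0 0 0 0 0 0;0 0 0 0 0 0 0;0 0 0 0 0 0 0;0 0 0 0 0 0 0;0 0 0 0 0 0 0;0 0 0 0 0 0 0;0 0 0 0 0 0 0",
)

```text
clock: 6.1
ee_pos: [520.2, 370.5, 69.0]
orientation: [0.001, 0.155, 0.988, 0.001]
force: [0.5, -0.2, 5.5]
width: 11.1
gripper_force: 58.9
```

```bash
python3 - <<'E'
from h import *
go(519,370,68,162.5); print(manip.state()['gripper_force'],manip.state()['torque'])
E
```

```text
t 6.1 pos [520.2 370.5  69. ] yaw 162.17 tilt [ 0.002  0.001 -1.   ] w 11.1 F [ 0.5 -0.2  5.5]
shift cm [ 0.1  -0.08  0.1 ]
turn deg [ 0.11  0.11 -0.33]
58.89322570787044 [ 0.09426265 -0.02308811 -0.01960579]
```

move_arm(
  increments="0 0 0 0 0 -1 0;0 0 0 0 0 -3 0;0 0 0 0 0 -4 0;0 0 0 0 0 -4 0;0 0 -7.3 0 0 0 0;0 0 0 0 0 0 0",
)

```text
clock: 6.7
ee_pos: [519.7, 370.3, 189.3]
orientation: [0.001, 0.092, 0.996, 0.001]
force: [1.2, -0.1, -1.8]
width: 11.3
gripper_force: 58.8
```

```bash
python3 - <<'E'
from h import *
go(637,58,150,169.5)
E
```

```text
t 6.7 pos [519.7 370.3 189.3] yaw 169.47 tilt [ 0.002  0.001 -1.   ] w 11.3 F [ 1.2 -0.1 -1.8]
shift cm [-17.24 -28.56   3.92]
turn deg [ 0.08  0.1  -0.03]
```

move_arm(
  increments="0 0 0 -2.15 -3.57 0 0;0 0 0 -2.15 -3.57 0 0;0 0 0 -2.15 -3.57 0 0;0 0 0 -2.15 -3.57 0 0;0 0 0 -2.15 -3.57 0 0;0 0 0 -2.15 -3.57 0 0;0 0 0 -2.15 -3.57 0 0;0 0 0 -2.15 -3.57 0 0;0 0 0 0 0 2 0;0 0 0 0 0 1.9 0;0 0 0 0 0 0 0;0 0 0 0 0 0 0",
)

```text
clock: 7.9
ee_pos: [635.1, 57.9, 146.6]
orientation: [-0.002, 0.092, 0.996, -0.0]
force: [-0.8, 0.2, -0.8]
width: 11.1
gripper_force: 58.9
```

```bash
python3 - <<'E'
from h import *
go(637,58,150,169.5)
t=snap('top','t2.png')[140:220,255:335];s=snap('scene','s2.png')[190:270,320:400]
f=lambda x:np.clip(cv2.resize(x,(400,400),interpolation=cv2.INTER_CUBIC)[:,:,::-1]*1.6,0,255).astype('uint8')
cv2.imwrite('pics/e.png',np.hstack([f(t),f(s)]))
E
```

```text
t 7.9 pos [635.1  57.9 146.6] yaw 169.4 tilt [-0.004 -0.    -1.   ] w 11.1 F [-0.8  0.2 -0.8]
shift cm [-0.18  0.05 -0.34]
turn deg [-0.05 -0.25 -0.1 ]
```

View pics/e.png

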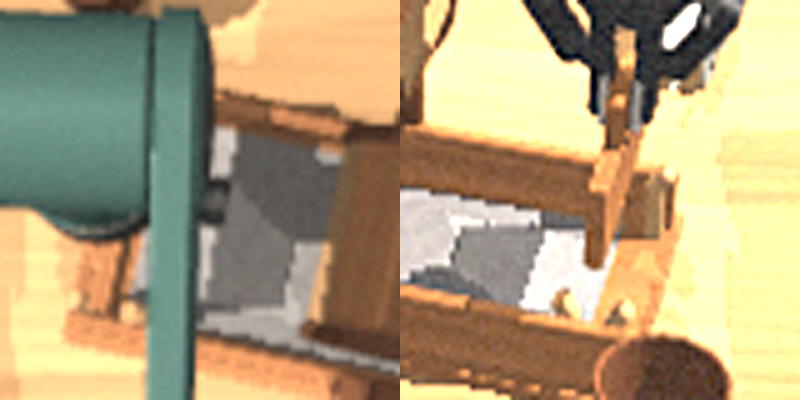

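The near end of the board, bottom corner at about (596,264), hangs above the two near cleats, whose tops are at (568,298) and (622,305). I'll compare the pixels.

```bash
python3 - <<'E'
from h import *
P=lambda x,y:np.array([320-.5+(x-400+.5)/5,190-.5+(y+.5)/5])
Q=lambda p:((p-[319.5,189.5])*5-.5+[400,0]).round(1)
x=np.array([.983,-.184]);c=np.array([635.1,57.9])
print('pred near end bottom',Q(proj('scene',[*(c+67*x),90])), 'cleat mid pred',Q(proj('scene',[*(c+64*x),65])))
a=ray('scene',*P(568,296),65);b=ray('scene',*P(622,303),65)
print(a,b,'near cleat mid',(a+b)/2,'expected',c+64*x,'board end ray',ray('scene',*P(597,264),90),'exp',c+67*x)
# cleats along y direction, top0 image
t=lambda u,v,z:ray('top',265-.5+(u+.5)*70/300,145-.5+(v+.5)*70/300,z)
for p in[(75,67),(110,72),(35,240),(70,245)]:print(p,t(*p,65).round(1))
E
```

```text
pred near end bottom [593.7 268.3] cleat mid pred [592.9 296.4]
[698.86799319  31.61477114  65.        ] [702.11157255  63.13879302  65.        ] near cleat mid [700.48978287  47.37678208  65.        ] expected [698.012  46.124] board end ray [697.17888427  47.35892544  90.        ] exp [700.961  45.572]
(75, 67) [699.1  57.4  65. ]
(110, 72) [696.4  32.4  65. ]
(35, 240) [575.3  81.7  65. ]
(70, 245) [572.5  56.9  65. ]
```

move_arm(
  increments="0 0 0.2 -0.15 0 1.5 0;0 0 0 0 0 1.5 0;0 0 0 0 0 1 0;0 0 0 0 0 1 0;0 0 0 0 0 1 0;0 0 0 0 0 0 0",
)

```text
clock: 8.6
ee_pos: [636.6, 58.1, 86.0]
orientation: [-0.002, 0.094, 0.996, 0.0]
force: [-0.7, 3.0, -2.1]
width: 11.5
gripper_force: 58.9
```

move_arm(
  increments="0 0 0 0 0 0.8 0;0 0 0 0 0 0.6 0;0 0 0 0 0 0.4 0;0 0 0 0 0 0.2 0;0 0 0 0 0 0 0;0 0 0 0 0 0 0",
)

```text
clock: 9.2
ee_pos: [637.7, 57.8, 68.3]
orientation: [-0.0, 0.094, 0.996, 0.0]
force: [1.1, 4.4, -3.2]
width: 11.2
gripper_force: 58.8
```

move_arm(
  increments="0 0 0 0 0 0.2 0;0 0 0 0 0 0.1 0;0 0 0 0 0 0 0;0 0 0 0 0 0 0",
)

```text
clock: 9.6
ee_pos: [637.9, 57.8, 67.1]
orientation: [0.0, 0.093, 0.996, 0.0]
force: [-2.5, 3.8, 4.9]
width: 11.5
gripper_force: 59.9
```

move_arm(
  increments="0 0 0 0 0 0.15 0;0 0 0 0 0 0 0;0 0 0 0 0 0 0.3;0 0 0 0 0 0 0.3;0 0 0 0 0 0 0.4;0 0 0 0 0 0 0.4;0 0 0 0 0 -1 0.4;0 0 0 0 0 -3 0.4;0 0 0 0 0 -4 0.4;0 0 0 0 0 -4 0.4;0 0 0 0 0 -4 0.4;0 0 0 0 0 -4 0.4;0 0 0 -2 0 -3 0.4",
)

```text
clock: 10.9
ee_pos: [656.7, 54.3, 300.0]
orientation: [0.003, 0.093, 0.996, 0.0]
force: [1.5, 0.5, 0.3]
width: 34.6
gripper_force: 0.0
```

```bash
cat >> h.py <<'E'
g=np.array([637.5,57.8,0]);yw=np.radians(-10.8)
X=np.array([np.cos(yw),np.sin(yw),0]);Y=np.array([-np.sin(yw),np.cos(yw),0]);Z=np.array([0,0,1.])
ax=g-190*Y+175*Z
grip=lambda q,dx=0:ax-(156+dx)*X-60*np.cos(q)*Y+60*np.sin(q)*Z
E
python3 - <<'E'
from h import *
Q=lambda p:((proj('top',p)-[154.5,139.5])*3.2-.5).round(0)
print('hub-102',Q(ax-102*X),'hub-74',Q(ax-74*X),'ax',Q(ax))
for q in(-.35,-.2,0,.2,.35):
    print(q,'grip ends',Q(grip(q,-42)),Q(grip(q,42)),'mouth +y edge',[Q(ax+s*60*X+74*(np.sin(q+.785)*Y+np.cos(q+.785)*Z)) for s in(1,-1)],'-y edge',[Q(ax+s*60*X+74*(np.sin(q-.785)*Y+np.cos(q-.785)*Z)) for s in(1,-1)])
t=snap('top','t3.png')[155:275,290:400];s=snap('scene','s3.png')[140:260,280:390]
f=lambda x:np.clip(cv2.resize(x,(400,436),interpolation=cv2.INTER_CUBIC)[:,:,::-1]*1.5,0,255).astype('uint8')
cv2.imwrite('pics/f.png',np.hstack([f(t),f(s)]))
E
```

```text
hub-102 [586. 282.] hub-74 [593. 250.] ax [611. 166.]
-0.35 grip ends [644. 308.] [624. 402.] mouth +y edge [array([597.,  80.]), array([566., 225.])] -y edge [array([708., 111.]), array([678., 251.])]
-0.2 grip ends [648. 309.] [628. 404.] mouth +y edge [array([585.,  79.]), array([554., 222.])] -y edge [array([703., 109.]), array([673., 250.])]
0 grip ends [651. 310.] [631. 406.] mouth +y edge [array([571.,  77.]), array([540., 220.])] -y edge [array([695., 105.]), array([664., 247.])]
0.2 grip ends [652. 311.] [631. 408.] mouth +y edge [array([559.,  77.]), array([528., 218.])] -y edge [array([683., 100.]), array([652., 244.])]
0.35 grip ends [650. 311.] [629. 409.] mouth +y edge [array([552.,  77.]), array([521., 216.])] -y edge [array([672.,  97.]), array([641., 242.])]
```

View pics/f.png

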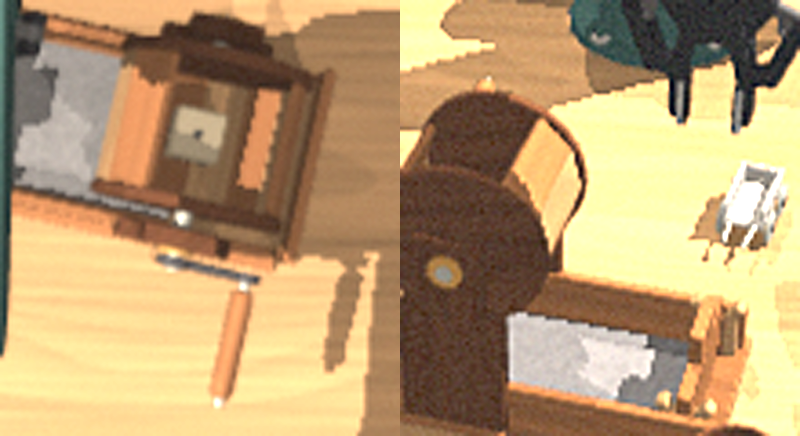

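The board is standing in both grooves, at about (710,355) in the right-hand panel. The crank grip and the mouth edges match a drum angle of about -0.3 (grip ends in crop a at (645,308) and (625,402)).

```bash
python3 - <<'E'
from h import *
p=grip(-.3,8); print(p); go(p[0],p[1],p[2]-19,169.2)
E
```

```text
[ 430.06170868 -154.40893325  157.2687876 ]
t 11.0 pos [660.2  53.2 301.4] yaw 169.23 tilt [ 0.013 -0.001 -1.   ] w 33.9 F [-0.1  0.5  0.1]
shift cm [ 18.94 -24.73  16.03]
turn deg [0.1  0.74 0.03]
```

move_arm(
  increments="0 0 0 2.7 -3.5 0 0.6;0 0 0 2.7 -3.5 0 0.6;0 0 0 2.7 -3.5 0 0.6;0 0 0 2.7 -3.5 0 0.6;0 0 0 2.7 -3.5 0 0.6;0 0 0 2.7 -3.5 0 0.6;0 0 0 2.5 -3.7 0 0.6;0 0 0 0 0 3 0.6;0 0 0 0 0 3 0.6;0 0 0 0 0 3 0.6;0 0 0 0 0 0 0.6;0 0 0 0 0 0 0.6",
)

```text
clock: 12.2
ee_pos: [427.1, -153.8, 203.8]
orientation: [-0.001, 0.093, 0.996, 0.0]
force: [0.0, -0.1, 0.8]
width: 51.2
gripper_force: 0.0
```

```bash
python3 - <<'E'
from h import *
p=grip(-.3,8); go(p[0],p[1],p[2]-19,169.2)
E
```

```text
t 12.2 pos [ 427.1 -153.8  203.8] yaw 169.27 tilt [-0.002  0.001 -1.   ] w 51.2 F [ 0.  -0.1  0.8]
shift cm [-0.31 -0.01  6.56]
turn deg [ 0.02 -0.09  0.07]
```

move_arm(
  increments="0 0 0 -0.3 0 2 0.6;0 0 0 0 0 2.5 0.6;0 0 0 0 0 2 0.6;0 0 0 0 0 0 0.6;0 0 0 0 0 0 0;0 0 0 0 0 0 0;0 0 0 0 0 0 0;0 0 0 0 0 0 0;0 0 0 0 0 0 0;0 0 0 0 0 0 0;0 0 0 0 0 0 0",
)

```text
clock: 13.3
ee_pos: [432.2, -153.7, 141.3]
orientation: [0.002, 0.093, 0.996, 0.001]
force: [1.5, 5.8, 3.0]
width: 15.8
gripper_force: 58.5
```

```bash
python3 - <<'E'
import numpy as np
q=np.arange(-.3,3.35,.1); y=-6*np.cos(q);z=-6*np.sin(q)
for a,b,c in zip(q[1:],np.diff(y),np.diff(z)):print(f'{a:.1f}: 0 0 0 0 {b:.2f} {c:.2f} 0;',end=' ')
E
```

```text
-0.2: 0 0 0 0 -0.15 -0.58 0; -0.1: 0 0 0 0 -0.09 -0.59 0; 0.0: 0 0 0 0 -0.03 -0.60 0; 0.1: 0 0 0 0 0.03 -0.60 0; 0.2: 0 0 0 0 0.09 -0.59 0; 0.3: 0 0 0 0 0.15 -0.58 0; 0.4: 0 0 0 0 0.21 -0.56 0; 0.5: 0 0 0 0 0.26 -0.54 0; 0.6: 0 0 0 0 0.31 -0.51 0; 0.7: 0 0 0 0 0.36 -0.48 0; 0.8: 0 0 0 0 0.41 -0.44 0; 0.9: 0 0 0 0 0.45 -0.40 0; 1.0: 0 0 0 0 0.49 -0.35 0; 1.1: 0 0 0 0 0.52 -0.30 0; 1.2: 0 0 0 0 0.55 -0.24 0; 1.3: 0 0 0 0 0.57 -0.19 0; 1.4: 0 0 0 0 0.59 -0.13 0; 1.5: 0 0 0 0 0.60 -0.07 0; 1.6: 0 0 0 0 0.60 -0.01 0; 1.7: 0 0 0 0 0.60 0.05 0; 1.8: 0 0 0 0 0.59 0.11 0; 1.9: 0 0 0 0 0.58 0.17 0; 2.0: 0 0 0 0 0.56 0.22 0; 2.1: 0 0 0 0 0.53 0.28 0; 2.2: 0 0 0 0 0.50 0.33 0; 2.3: 0 0 0 0 0.47 0.38 0; 2.4: 0 0 0 0 0.43 0.42 0; 2.5: 0 0 0 0 0.38 0.46 0; 2.6: 0 0 0 0 0.33 0.50 0; 2.7: 0 0 0 0 0.28 0.53 0; 2.8: 0 0 0 0 0.23 0.55 0; 2.9: 0 0 0 0 0.17 0.57 0; 3.0: 0 0 0 0 0.11 0.59 0; 3.1: 0 0 0 0 0.05 0.60 0; 3.2: 0 0 0 0 -0.01 0.60 0; 3.3: 0 0 0 0 -0.06 0.60 0;
```

move_arm(
  increments="0 0 0 0 -0.15 -0.58 0;0 0 0 0 -0.09 -0.59 0;0 0 0 0 -0.03 -0.6 0;0 0 0 0 0.03 -0.6 0;0 0 0 0 0.09 -0.59 0;0 0 0 0 0.15 -0.58 0;0 0 0 0 0 0 0;0 0 0 0 0 0 0",
)

```text
clock: 14.1
ee_pos: [432.4, -152.4, 175.3]
orientation: [0.002, 0.093, 0.996, 0.002]
force: [5.0, 8.0, -0.4]
width: 16.4
gripper_force: 59.0
```

move_arm(
  increments="0 0 0 0 0.21 -0.56 0;0 0 0 0 0.26 -0.54 0;0 0 0 0 0.31 -0.51 0;0 0 0 0 0.36 -0.48 0;0 0 0 0 0.41 -0.44 0;0 0 0 0 0.45 -0.4 0;0 0 0 0 0.49 -0.35 0;0 0 0 0 0.52 -0.3 0;0 0 0 0 0.55 -0.24 0;0 0 0 0 0 0 0",
)

```text
clock: 15.1
ee_pos: [438.9, -118.8, 211.8]
orientation: [0.002, 0.093, 0.996, 0.001]
force: [6.9, 2.3, -6.8]
width: 16.8
gripper_force: 59.0
```

move_arm(
  increments="0 0 0 0 0.57 -0.19 0;0 0 0 0 0.59 -0.13 0;0 0 0 0 0.6 -0.07 0;0 0 0 0 0.6 -0.01 0;0 0 0 0 0.6 0.05 0;0 0 0 0 0.59 0.11 0;0 0 0 0 0.58 0.17 0;0 0 0 0 0.56 0.22 0;0 0 0 0 0 0 0",
)

```text
clock: 16.0
ee_pos: [447.6, -74.8, 211.9]
orientation: [0.002, 0.094, 0.996, -0.002]
force: [3.8, -2.7, -4.4]
width: 16.4
gripper_force: 59.5
```

move_arm(
  increments="0 0 0 0 0.53 0.28 0;0 0 0 0 0.5 0.33 0;0 0 0 0 0.47 0.38 0;0 0 0 0 0.43 0.42 0;0 0 0 0 0.38 0.46 0;0 0 0 0 0.33 0.5 0;0 0 0 0 0.28 0.53 0;0 0 0 0 0.23 0.55 0;0 0 0 0 0.17 0.57 0;0 0 0 0 0.11 0.59 0;0 0 0 0 0.05 0.6 0;0 0 0 0 0 0 0;0 0 0 0 0 0 0;0 0 0 0 0 0 0",
)

```text
clock: 17.4
ee_pos: [454.8, -37.7, 159.6]
orientation: [0.003, 0.093, 0.996, 0.002]
force: [7.9, 3.4, -2.3]
width: 16.3
gripper_force: 59.7
```

```bash
python3 - <<'E'
from h import *
p=grip(3.1,8); go(p[0],p[1],p[2]-19)
t=snap('top','t4.png')[145:255,260:370];s=snap('scene','s4.png')[160:270,280:390]
f=lambda x:np.clip(cv2.resize(x,(400,400),interpolation=cv2.INTER_CUBIC)[:,:,::-1]*1.5,0,255).astype('uint8')
cv2.imwrite('pics/g.png',np.hstack([f(t),f(s)]))
E
```

```text
t 17.4 pos [454.8 -37.7 159.6] yaw 169.33 tilt [ 0.006  0.003 -1.   ] w 16.3 F [ 7.9  3.4 -2.3]
shift cm [ 0.24 -0.2   0.11]
```

View pics/g.png

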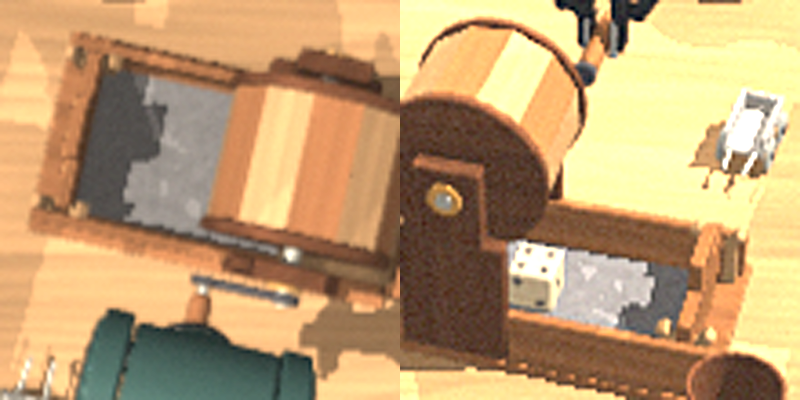

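The die is now in the tray at about (537,277) in the right-hand panel, and the board still stands in the grooves. I'll let go, retreat upward, and check that the die is at rest.

move_arm(
  increments="0 0 0 0 0 0 0.5;0 0 0 0 0 0 0.5;0 0 0 0 0 0 0.5;0 0 0 0 0 0 0.5;0 0 0 0 0 0 0.5;0 0 0 0 0 -2 0.5;0 0 0 0 0 -4 0.5;0 0 0 0 0 -4 0.5;0 0 0 0 0 -4 0.5;0 0 0 3 0 0 0.5;0 0 0 3 0 0 0.5;0 0 0 0 0 0 0.5;0 0 0 0 0 0 0.5;0 0 0 0 0 0 0.5;0 0 0 0 0 0 0.5;0 0 0 0 0 0 0.5",
)

```text
clock: 19.1
ee_pos: [394.0, -28.3, 298.6]
orientation: [-0.001, 0.094, 0.996, 0.0]
force: [0.3, -0.3, 0.4]
width: 42.7
gripper_force: 0.0
```

```bash
python3 - <<'E'
from h import *
go(400,0,300)
s=snap('scene','s5.png'); o=cv2.imread('pics/s4.png')[:,:,::-1]
def die(im):
    c=im[220:262,308:345].astype(int); m=(c[:,:,0]>150)&(c[:,:,0]-c[:,:,2]>25)&(c[:,:,0]-c[:,:,2]<110)&(c[:,:,1]>130)
    v,u=np.nonzero(m); return u.mean()+308,v.mean()+220,m.sum()
print(die(o),die(s)); print('roi diff',np.abs(s[205:275,305:400].astype(int)-o[205:275,305:400]).mean())
u,v,_=die(s);p=ray('scene',u,v,35);d=p-g;print('die in roller',d@X,d@Y+90)
cv2.imwrite('pics/k.png',np.clip(cv2.resize(s[160:270,280:390],(500,500),interpolation=cv2.INTER_CUBIC)[:,:,::-1]*1.5,0,255).astype('uint8'))
E
```

```text
t 19.1 pos [394.  -28.3 298.6] yaw 169.26 tilt [-0.001  0.    -1.   ] w 42.7 F [ 0.3 -0.3  0.4]
shift cm [-0.07  2.89 -0.14]
(np.float64(318.45985401459853), np.float64(233.33576642335765), np.int64(137)) (np.float64(318.4779411764706), np.float64(233.31617647058823), np.int64(136))
roi diff 4.855789473684211
die in roller -4.984705949166951 -50.75305514370302
```

View pics/k.png

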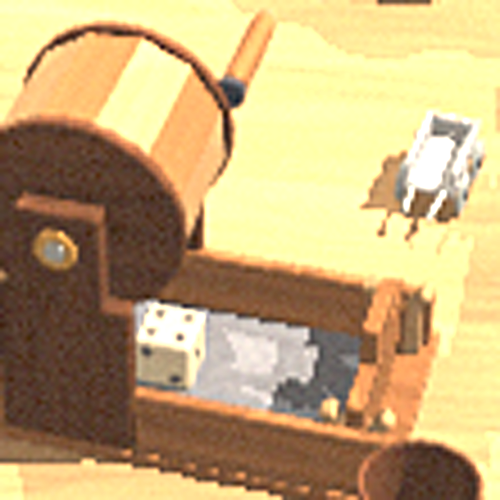

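The die lies flat and unmoving in the tray at (170,345), the board is down in the grooves at (380,345), and the robot is clear of everything. I'm handing the job in.

```bash
python3 -c "
from rig import manip
print(manip.close_job())"
```

```text
the job is handed in; nothing more can be done
None
```

I handed the job in at about 19 s: the front board is down in the grooves, the die is at rest in the tray, and the gripper has let go and is clear; the judge's verdict was not shown.

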